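Load a gel cassette into its running cell and wedge it tight

ROBOT

A 6-joint arm with a two-finger parallel gripper is mounted at the origin on a cart in front of the work surface, level with it; the furniture and walls round the work are solid. World frame = base frame: x ahead of the robot, y to its left, z up, the work surface at z = 0. Lengths are in m, angles in rad, forces in N, time in s.
With the tool pointing down it reaches from about 0.35 to 0.975 m from the base axis. Payload 4.9 kg.
Tool frame: the origin (TCP) lies between the finger pads; the fingertips stand 17 mm ahead of it and the grasp point (between the pads) lies 2 mm behind it (manip.nose_length is the distance from the TCP to the fingertips, in m); z points along the fingers, y is the line along which they close (so a half turn about z gives the same grasp; the last joint's range is limited). The gripper opens to 85 mm and grips with 20 to 120 N. Pads are 22 mm wide; open, the fingers measure 114 mm over their backs; the gripper's body (76 mm by 85 mm) begins 54 mm behind the grasp point. The pads swing forward as they close: fully open they stand 13 mm farther back than shut.
Start: joints at [1.058, 0.053, 1.613, -0, 1.476, -0.119], TCP at [0.24, 0.577, 0.248] pointing down, gripper open.
Joint ranges: [-3.01, 3.01], [-1.01, 2.22], [0.06, 2.58], [-1.02, 4.17], [0.09, 2.62], [-3.14, 3.14]. Speed limits (rad/s): [2.57, 2.57, 3.14, 3.14, 3.14, 3.14].

INTERFACE

Orientations are given as a unit quaternion [w, x, y, z].
In Python, from plant import manip gives the robot as it stands. The module is installed in compiled form; this text tells all that it offers.
- The arm moves only by the tool apply_moves, never from a script. Its argument "moves" is a list of rows, each a list of 3 entries, a list of its own where there are three numbers: the turn, a rotation vector about the tool's x, y, z in rad, then the shift along the tool's x, y, z in cm, then the closure, from -1 (fully open) to 1 (shut), so that 0 is half open. A call has 1 to 20 rows; each row is the pose to reach, as a shift and turn from the pose commanded when the call began, along the tool's axes at that moment; what a row does not reach only later rows make up. A row lasts 1/10 s, in which the tool goes at most 50 mm and 8.59 degrees, less where a joint would pass 70% of its speed; a pose out of reach is approached as far as the arm can. A call with a gripper value outside its range is refused whole. The fingers move at their own pace and stop on an object; the grip force is fixed at half the most. Time passes only in rows, so rows that repeat a pose let the fingers close. It gives the time, the measured TCP pose, the force, the opening and the grip force at its end, in the units of the state.
- manip.state(): the state, without advancing time (a new reading comes with each control period).
- manip.grab_frame(name): name is "side" or "top" or "wrist"; returns a dict with "image" (420x560x3 uint8, red, green, blue), "K" (3x3 intrinsics, pixels), "k1" (the pictures are not rectified: a ray, as slopes to the right and down, at radius r is drawn at 1 + k1 r^2 times it, then the intrinsics apply), "rvec" (rotation vector, rad) and "tvec" (3), from world to camera coordinates, as OpenCV has them. Camera axes: x right, y down, z forward; pixel columns grow to the right and rows downward; lengths in m; the calibration is good to about 2 mm. A picture is of the moment at which its call begins. There is no depth.
- manip.job_done(): hands the job in; it is judged then, once.
Trained networks look in a picture, given as the dict that the camera call returned (one of the last four; its "shot" number tells which), for a name from the list of things; names that differ only in an ending like _2 or _b are one class to them, and where a whole thing is asked for, a point or a joint stands for the part that bears it (a point fixed in the world has none). Each returns a list of dicts, best first, with "score" (0 to 1); they miss things now and then, are a little off and sometimes report something else, mostly with a low value. They report only what shows in the picture. A call takes as long as a camera call.
- manip.look_for(picture, label): "location" ([x, y, z] in m, in the coordinates of the camera as it stood for that picture, good to about 4 mm: the middle of the surface that is visible of it).
- manip.silhouettes(picture, label): "pixels" (420x560 bool, what is visible of it).
- manip.spot_point(picture, label): "location" ([x, y, z] in m, in the coordinates of the camera as it stood for that picture, good to about 4 mm: a listed point, or the origin of a listed thing).
The state is a dict: "time": time; "joint_pos": joint angles; "joint_vel": joint speeds; "joint_efforts": joint torques, N m; "tool_pos": TCP position; "tool_rot": TCP orientation; "contact_force": force on the tool from outside, world axes, zero at the start; "ft_torque": the same for the moment, N m; "gripper_width": opening from 0.0 (shut) to 1.0 (fully open); "grasp_force": force on a finger pad.
Only numpy, scipy, OpenCV 4.12 (cv2) and the standard library are available. Lean on these libraries where they do the work, as an engineer would, in place of code of your own. Each camera call takes 0.05 s, during which the arm holds its last target. There are 200 camera calls.

TASK

Take the gel cassette off the sloped blue rest and stand it upright on its long edge in the white running cell, comb at the top, between the two end stops and with the notched (comb) face flat against the green gasket. Then slide the orange wedge along the base, tip first from the cell's long open end, between the cassette and the front rail and push it home until the cassette is locked tight. Leave both there and do not disturb the green can, beaker and tip box.

Things in the scene. Friction and masses are not known exactly. Their poses are not given: they have to be found in the camera images.
- cassette: Gel cassette: flat sandwich of two clear plates with white side edges and bottom strip, 100 mm wide (y), 85 mm high (z), 9 mm thick (x), 0.16 kg, a plain box to the touch. Origin: middle of its bottom edge, mid thickness; z runs up to the comb edge, x to the notched face. Starts lying back on the rest, z about 40 degrees from vertical, notched face up.
- cassette_face (a point): middle of the cassette's notched face, the one with the green comb in its notch: x = +4.5, z = +42.5 mm of the cassette
- cassette_top (a point): middle of the cassette's top (comb) edge, z = +85 mm of the cassette. On the rest, the uppermost 39 mm of the cassette stand free of the board on both faces and can be pinched there, 9 mm across.
- rest: Sloped blue draining rest, fixed. Origin on the worktop; x points down the slope, y along it. Foot plate x -58 to +42, y -52 to +52 mm, 7 mm thick; sloped board 92 mm wide, 6 mm thick, which leans 40 degrees from vertical towards -x and reaches 46 mm up the cassette's back; a lip 6 mm thick runs under the cassette's bottom edge.
- rest_foot (a point): where the cassette's origin starts (within 4 mm in y): x = +20, z = +20 mm of the rest; same axes as the rest
- cell: White and clear running cell, fixed. Origin on the worktop under the green gasket's face (plane x = 0, looks to -x), midway between the end stops (y = 0). White base x -54 to +58, y -112 (long end) to +66 mm, its top at z = 10 mm: cassette and wedge stand on it. Behind the gasket a clear chamber, y -60 to +60, x 0 to +54 mm, top z = 58 mm; red (+y) and black (-y) terminals at its back.
- cell_seat (a point): where the seated cassette's origin belongs, with the same axes as the cell: x = -4.5, y = 0, z = +10 mm of the cell. The green U-shaped gasket behind it (y -50 to +50, top z = 58 mm) is soft: it gives about 1 mm per 10 N, 2 mm at most.
- cell_stop (a point): top inner edge of one end stop, y = +52.5, z = +32 mm of the cell; its twin is at y = -52.5. The stops stand 6.8 mm out from the gasket and flare outwards above this to z = 47 mm; the cassette has 2.5 mm play at each end.
- cell_rail (a point): upper inner edge of the front rail at y = 0: x = -23.9, z = +42 mm of the cell. The rail runs from y = -49 to +49 mm, 10 mm thick; its inner face is slanted, x = -23.9 mm + 0.109 y, so the gap before the cassette narrows towards +y as the wedge does. The gap is open at the top and at both ends.
- cell_snug (a point): where the wedge's origin lies when it just touches cassette and rail, with the same axes as the cell: x = -19, y = -85, z = +10 mm of the cell. 25 mm back (y = -110 mm) it has 2.7 mm play. Pushed on towards +y with 10 to 20 N it goes about 5 to 15 mm past this point as the gasket gives, and stays jammed there by friction.
- wedge: Orange wedge, 150 mm long, 0.11 kg, standing on its long narrow side. Origin: under the middle of its grip; y to the tip, z up. Grip: ribbed block x -10 to +10, y -20 to +20 mm, 46 mm high. Blade: y +20 to +130 mm, 40 mm high; straight face at x = +10 mm (goes against the cassette), other face slanted from x = -12 at y = +20 to x = 0 at the tip.
- wedge_tip (a point): middle of the wedge's tip end: x = +5, y = +130, z = +20 mm of the wedge
- screw_can: lime-green can with screw lid, 65 mm across, 85 mm high; origin under its centre. Leave alone.
- tip_box: pipette tip box, yellow base and white lid, 83 x 121 x 72 mm; origin under its centre. Leave alone.
- beaker: empty glass beaker, 74 mm across, 80 mm high; origin under its centre. Leave alone.

How it is judged:
On the way:
1. the cassette stands upright by itself between the end stops, comb up and notched face to the gasket, let go, before the wedge goes in (x of cassette_face in the frame of cell between -0.012 and 0.003 m and y of cassette in the frame of cell between -0.005 and 0.005 m and z of cassette in the frame of cell below 0.0135 m and angle between cassette's own z axis and vertical below 0.15 rad and contact force between the fingers and cassette below 0.1 N and distance between wedge and cell above 0.13 m), for 0.2 s.
At the end, for the whole second after the job is handed in: Cassette upright in the cell (2 deg), on the base (2.5 mm), within 4 mm of midway between the end stops, notched face within 3 mm of the gasket plane; wedge on the base (5 mm), in line (3.4 deg), at most 4 mm short of snug, pressing on the cassette with over 2 N; both at rest (x of cassette_face in the frame of cell between -0.003 and 0.003 m and y of cassette in the frame of cell between -0.004 and 0.004 m and z of cassette in the frame of cell below 0.0125 m and angle between cassette's own z axis and vertical below 0.035 rad and y of wedge in the frame of cell between -0.089 and -0.055 m and z of wedge in the frame of cell below 0.015 m and angle between the y axis of wedge and the y axis of cell, either way round below 0.06 rad and y of wedge_tip in the frame of cell above 0.035 m and angle between wedge's own z axis and vertical below 0.06 rad and contact force between wedge and cassette above 2 N and linear speed of each of cassette, wedge below 0.01 m/s); the robot touches nothing.
It fails at once if can pushed more than 25 mm or tipped (distance of screw_can from where it was at the start of the episode above 0.025 m or angle between screw_can's own z axis and vertical above 0.3 rad).
It fails at once if tip box pushed more than 25 mm or tipped (distance of tip_box from where it was at the start of the episode above 0.025 m or angle between tip_box's own z axis and vertical above 0.3 rad).
It fails at once if beaker pushed more than 25 mm or tipped (distance of beaker from where it was at the start of the episode above 0.025 m or angle between beaker's own z axis and vertical above 0.3 rad).
It also fails if it takes over 72 s, if anything falls off the work surface, if the arm or the gripper's body presses on something with over 40 N, if the wrist force passes 120 N, or if a joint passes its speed limit or range.

## Working session

There is one attempt and no reset: what is moved stays moved. The work goes in short steps, Python scripts to look and compute and a tool call to move; the robot and the scene stay as the last step left them, time stands still between calls to the robot, and variables do not carry over. Pictures are saved under pics/ and viewed, at most 10 in all, crops included, and the job is handed in when it is done.

Besides the shell and the picture viewer there is one more tool, called after "Emit:" as name([rows], argument=value, ...), one row to a line, values as JSON. apply_moves: Moves the arm, as the interface text tells. Its arguments: {"type":"object","properties":{"moves":{"type":"array"}},"required":["moves"]}

```bash
mkdir -p pics; cat > h.py <<'E'
import numpy as np, cv2
from scipy.spatial.transform import Rotation as R
from plant import manip
def shot(n,fn=None):
    p=manip.grab_frame(n)
    if fn: cv2.imwrite('pics/'+fn,cv2.cvtColor(p['image'],cv2.COLOR_RGB2BGR))
    return p
def w(p,c):
    M=R.from_rotvec(np.ravel(p['rvec'])).as_matrix(); return M.T@(np.array(c)-np.ravel(p['tvec']))
def pt(p,l,k=1):
    return [(round(d['score'],2),np.round(w(p,d['location']),4).tolist()) for d in manip.spot_point(p,l)[:k]]
def proj(p,X):
    M=R.from_rotvec(np.ravel(p['rvec'])).as_matrix(); c=(M@np.atleast_2d(X).T).T+np.ravel(p['tvec'])
    s=c[:,:2]/c[:,2:]; s=s*(1+p['k1']*(s**2).sum(1,keepdims=True)); return s@p['K'][:2,:2].T+p['K'][:2,2]
def tool():
    s=manip.state(); q=s['tool_rot']; return np.array(s['tool_pos']),R.from_quat([q[1],q[2],q[3],q[0]])
E
python3 - <<'E'
from h import *
for n in('side','top'):
    p=shot(n,n+'0.png')
    for l in 'cassette cassette_face cassette_top rest rest_foot cell cell_seat cell_stop cell_rail cell_snug wedge wedge_tip screw_can tip_box beaker'.split():
        print(n,l,pt(p,l,2))
s=manip.state();print(s['time'],s['tool_pos'],tool()[1].as_matrix().round(3).tolist(),manip.nose_length)
im=np.hstack([cv2.imread('pics/side0.png'),cv2.imread('pics/top0.png')])
cv2.imwrite('pics/a.png',cv2.resize(im,(800,300),interpolation=cv2.INTER_AREA))
E
```

```text
side cassette [(0.72, [0.5246, -0.1887, 0.0206])]
side cassette_face [(0.74, [0.5201, -0.1634, 0.0575])]
side cassette_top [(0.88, [0.5143, -0.1378, 0.0855])]
side rest [(0.66, [0.5256, -0.1696, 0.0012]), (0.38, [0.6767, -0.1815, 0.0034])]
side rest_foot [(0.66, [0.5291, -0.1875, 0.0175]), (0.48, [0.6762, -0.0305, -0.0001])]
side cell [(0.74, [0.4963, 0.1871, -0.0022])]
side cell_seat []
side cell_stop [(0.89, [0.4889, 0.238, 0.0323])]
side cell_rail [(0.91, [0.4682, 0.1799, 0.0436]), (0.36, [0.7099, -0.0546, 0.024])]
side cell_snug [(0.73, [0.4818, 0.1012, 0.0122])]
side wedge [(0.65, [0.6782, -0.179, 0.0014])]
side wedge_tip [(0.87, [0.7102, -0.0542, 0.025])]
side screw_can [(0.57, [0.6757, -0.0276, -0.0032]), (0.45, [0.7083, -0.0569, 0.024])]
side tip_box [(0.62, [0.6795, 0.1196, 0.0055]), (0.36, [0.4882, 0.238, 0.031])]
side beaker [(0.97, [0.3548, -0.0762, 0.0031])]
top cassette [(0.95, [0.526, -0.1849, 0.0199])]
top cassette_face [(0.77, [0.5201, -0.166, 0.0538])]
top cassette_top [(0.57, [0.5125, -0.1357, 0.0843])]
top rest [(0.58, [0.5234, -0.1659, -0.0022])]
top rest_foot [(0.85, [0.5306, -0.1848, 0.0208])]
top cell [(0.86, [0.4901, 0.1862, -0.0032])]
top cell_seat [(0.89, [0.4855, 0.1838, 0.0123])]
top cell_stop [(0.79, [0.4903, 0.2363, 0.0289])]
top cell_rail [(0.59, [0.4671, 0.183, 0.0405])]
top cell_snug [(0.83, [0.4821, 0.0945, 0.003])]
top wedge [(0.75, [0.6681, -0.1799, 0.0015]), (0.25, [0.5236, -0.1686, -0.0048])]
top wedge_tip [(0.88, [0.7042, -0.0539, 0.0201]), (0.64, [0.5261, -0.1878, 0.0199])]
top screw_can [(0.58, [0.6788, -0.0336, 0.0003])]
top tip_box [(0.61, [0.6771, 0.1178, 0.0001]), (0.25, [0.6699, -0.1813, 0.0037])]
top beaker [(0.89, [0.3592, -0.0772, -0.0014]), (0.44, [0.5099, -0.1388, 0.0823])]
1.6 [0.23979899 0.57714572 0.24830113] [[-0.923, 0.384, -0.0], [0.384, 0.923, -0.0], [0.0, -0.0, -1.0]] 0.017
```

View pics/a.png

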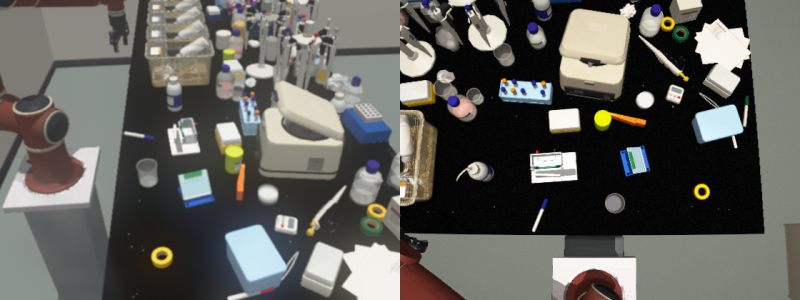

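The overview shows the cell at left in the top view (y≈+0.19), the rest with cassette at the right (y≈−0.17), the wedge with its tip close to the green can, the beaker in front and the tip box behind the cell. I'll go above the cell for a close look.

```bash
cat >> h.py <<'E'
def down(yaw_y): # tool pointing down, tool y at world yaw
    y=np.array([np.cos(yaw_y),np.sin(yaw_y),0]); z=np.array([0,0,-1.]); return R.from_matrix(np.c_[np.cross(y,z),y,z])
def delta(P,Rt):
    p,r=tool(); d=(r.inv()*Rt).as_rotvec(); s=r.inv().apply(np.array(P)-p)*100
    print('turn',d.round(3).tolist(),'shift_cm',s.round(2).tolist(),'rows>=',max(np.linalg.norm(d)/.15,np.linalg.norm(s)/5).round(1))
E
python3 - <<'E'
from h import *
delta([.44,.17,.30],down(0))
E
```

```text
turn [-0.0, -0.0, 1.177] shift_cm [-34.11, -29.92, -5.17] rows>= 9.1
```

Emit:
apply_moves([
  [[0,0,1.177],[-34.1,-29.9,-5.2],-1],
  [[0,0,1.177],[-34.1,-29.9,-5.2],-1],
  [[0,0,1.177],[-34.1,-29.9,-5.2],-1],
  [[0,0,1.177],[-34.1,-29.9,-5.2],-1],
  [[0,0,1.177],[-34.1,-29.9,-5.2],-1],
  [[0,0,1.177],[-34.1,-29.9,-5.2],-1],
  [[0,0,1.177],[-34.1,-29.9,-5.2],-1],
  [[0,0,1.177],[-34.1,-29.9,-5.2],-1],
  [[0,0,1.177],[-34.1,-29.9,-5.2],-1],
  [[0,0,1.177],[-34.1,-29.9,-5.2],-1],
  [[0,0,1.177],[-34.1,-29.9,-5.2],-1],
  [[0,0,1.177],[-34.1,-29.9,-5.2],-1],
  [[0,0,1.177],[-34.1,-29.9,-5.2],-1],
])

```text
time: 2.9
tool_pos: [0.4393, 0.1715, 0.3]
tool_rot: [-0.0, 0.706, 0.708, -0.0]
contact_force: [-0.3, 0.4, -0.3]
gripper_width: 1.001
grasp_force: 0.0
```

```bash
python3 - <<'E'
from h import *
print(tool()[0], manip.state()['joint_pos'])
p=shot('wrist','w1.png')
for l in 'cell cell_seat cell_stop cell_rail cell_snug'.split(): print(l,pt(p,l,3))
# grid overlay with cell guess
o=np.array([.493,.186,0])
E
```

```text
[0.43929675 0.17150708 0.2999783 ] [ 2.14004873e-01 -3.51542849e-01  1.88986044e+00  3.77347462e-04
  1.60387369e+00  2.11598129e-01]
cell [(0.72, [0.4901, 0.1809, 0.0033])]
cell_seat [(0.73, [0.4835, 0.1825, 0.0114])]
cell_stop [(0.77, [0.4893, 0.2358, 0.0352])]
cell_rail [(0.6, [0.4713, 0.1851, 0.0411])]
cell_snug [(0.78, [0.4798, 0.1, 0.01])]
```

View pics/w1.png

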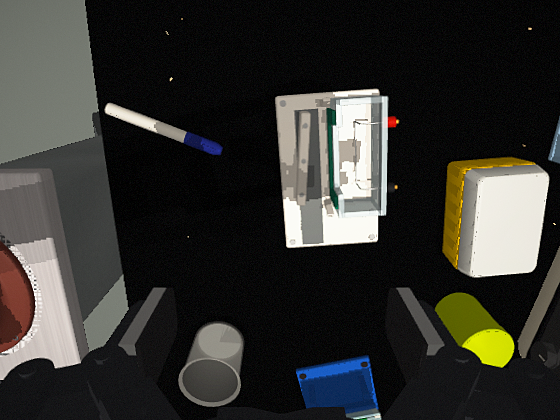

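The wrist view shows the whole cell: base from (276,96) to (380,243), gasket a green line at about x=333, with the terminals to the right. Enlarge it to fit the cell pose on its corners.

```bash
python3 - <<'E'
import cv2
im=cv2.imread('pics/w1.png')[80:260,262:412]
cv2.imwrite('pics/w1c.png',cv2.resize(im,None,fx=3.3,fy=3.3,interpolation=cv2.INTER_CUBIC))
E
```

```text
(no output)
```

View pics/w1c.png

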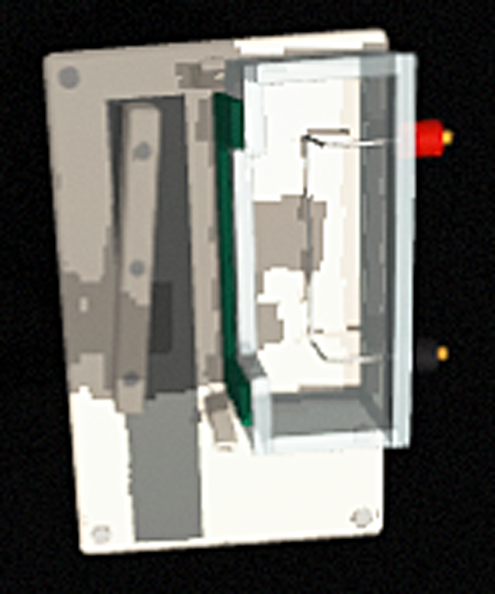

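```bash
python3 - <<'E'
from h import *
from scipy.optimize import least_squares
p=shot('wrist')
pix=np.array([(44,56),(387,30),(382,532),(83,552),(417,55),(410,447),(215,94)])/3.3+[262,80]
X=np.array([(-54,66,10),(58,66,10),(58,-112,10),(-54,-112,10),(54,60,58),(54,-60,58),(0,50,58)])/1000
def T(v,X): return R.from_euler('z',v[2]).apply(X)+[v[0],v[1],0]
f=lambda v:(proj(p,T(v,X))-pix).ravel()
r=least_squares(f,[.49,.184,0],loss='soft_l1');print(r.x,f(r.x).reshape(-1,2).round(1).tolist())
pts=[[-4.5,0,10],[0,52.5,32],[-23.9,0,42],[-19,-85,10]]
print(T(r.x,np.array(pts)/1000).round(4).tolist())
delta([.48,-.12,.30],down(-.3))
E
```

```text
[0.49117701 0.1821526  0.07427919] [[-0.5, -0.7], [0.2, -0.4], [0.4, 0.7], [-0.8, 1.0], [-0.5, -0.6], [-0.1, -0.5], [4.4, 2.2]]
[[0.4867, 0.1818, 0.01], [0.4873, 0.2345, 0.032], [0.4673, 0.1804, 0.042], [0.4785, 0.096, 0.01]]
turn [-0.0, 0.0, 0.301] shift_cm [-29.07, 3.99, 0.03] rows>= 5.9
```

Emit:
apply_moves([
  [[0,0,0.3],[-29,4,0],-1],
  [[0,0,0.3],[-29,4,0],-1],
  [[0,0,0.3],[-29,4,0],-1],
  [[0,0,0.3],[-29,4,0],-1],
  [[0,0,0.3],[-29,4,0],-1],
  [[0,0,0.3],[-29,4,0],-1],
  [[0,0,0.3],[-29,4,0],-1],
  [[0,0,0.3],[-29,4,0],-1],
  [[0,0,0.3],[-29,4,0],-1],
])

```text
time: 4.15
tool_pos: [0.48, -0.119, 0.3003]
tool_rot: [-0.0, 0.805, 0.594, 0.0]
contact_force: [0.8, 0.3, -0.7]
gripper_width: 1.001
grasp_force: 0.0
```

```bash
python3 - <<'E'
from h import *
print(tool()[0])
p=shot('wrist','w2.png')
for l in 'cassette cassette_face cassette_top rest rest_foot wedge wedge_tip screw_can'.split(): print(l,pt(p,l,2))
im=cv2.imread('pics/w2.png')
for l in ('cassette','wedge'):
    s=manip.silhouettes(p,l)
    if s:
        c,_=cv2.findContours(s[0]['pixels'].astype('uint8'),0,2); c=max(c,key=cv2.contourArea)
        print(l,s[0]['score'],cv2.approxPolyDP(c,3,True)[:,0].tolist())
E
```

```text
[ 0.47995246 -0.11897376  0.30026365]
cassette [(0.96, [0.527, -0.1846, 0.0169])]
cassette_face [(0.84, [0.5164, -0.161, 0.0558])]
cassette_top [(0.98, [0.5114, -0.1334, 0.0848])]
rest [(0.72, [0.5262, -0.1654, 0.0003])]
rest_foot [(0.7, [0.5297, -0.1857, 0.0184]), (0.18, [0.5123, -0.1301, 0.0839])]
wedge [(0.85, [0.6704, -0.179, -0.0039])]
wedge_tip [(0.66, [0.7063, -0.0572, 0.0224])]
screw_can [(0.93, [0.6751, -0.0265, 0.0063])]
cassette 0.96 [[369, 163], [362, 156], [278, 202], [272, 207], [273, 212], [298, 233], [307, 231], [377, 192]]
wedge 0.58 [[488, 52], [463, 58], [447, 143], [447, 181], [464, 190], [478, 190]]
```

View pics/w2.png

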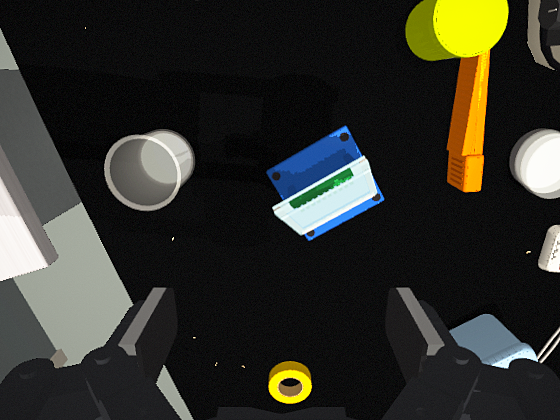

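```bash
cat >> h.py <<'E'
CELL=(.4912,.1825,.074)
def rz(a): return R.from_euler('z',a)
E
python3 - <<'E'
from h import *
from scipy.optimize import least_squares
p=shot('wrist')
pr=np.array([(267,175),(347,126),(384,200),(308,241)]); Xr=np.array([(-58,-52,7),(-58,52,7),(42,52,7),(42,-52,7)])/1e3
pc=np.array([(272,208),(362,156),(377,192),(299,234)]); Xc=np.array([(-4.5,-50,85),(-4.5,50,85),(4.5,50,0),(4.5,-50,0)])/1e3
tilt=R.from_euler('y',-40,degrees=True)
def Tr(v,X): return rz(v[2]).apply(X)+[v[0],v[1],0]
def Tc(v,X): return Tr(v,tilt.apply(X)+[.02,v[3],.02])
f=lambda v:np.r_[(proj(p,Tr(v,Xr))-pr).ravel(),(proj(p,Tc(v,Xc))-pc).ravel()]
r=least_squares(f,[.525,-.168,-1.35,0],loss='soft_l1');v=r.x;print(v,f(v).reshape(-1,2).round(1).tolist())
for q in [(0,0,0),(4.5,0,42.5),(0,0,85)]: print(Tc(v,np.array([q])/1e3).round(4))
Rc=rz(v[2])*tilt; Rt=Rc*R.from_matrix(np.c_[[0,1,0],[1,0,0],[0,0,-1]])
print(Rt.as_matrix().round(3).tolist())
o=Tc(v,np.zeros((1,3)))[0]
for h in(.135,.071): 
    print(h); delta(o+Rc.apply([0,0,h]),Rt)
E
```

```text
[ 0.52339264 -0.16893566 -1.33723751 -0.00416031] [[-1.5, -2.7], [-1.0, -0.6], [1.1, -0.0], [0.2, 0.5], [-0.7, -0.1], [1.4, -0.1], [-0.2, 1.2], [0.7, 1.2]]
[[ 0.524  -0.1894  0.02  ]]
[[ 0.5184 -0.1661  0.0554]]
[[ 0.5113 -0.1362  0.0851]]
[[0.973, 0.177, 0.149], [0.231, -0.745, -0.625], [-0.0, 0.643, -0.766]]
0.135
turn [-0.633, -0.362, 0.993] shift_cm [2.12, 1.85, 17.69] rows>= 8.2
0.071
turn [-0.633, -0.362, 0.993] shift_cm [-1.42, 3.94, 22.59] rows>= 8.2
```

Emit:
apply_moves([
  [[-0.633,-0.362,0.993],[2.1,1.9,17.6],0],
  [[-0.633,-0.362,0.993],[2.1,1.9,17.6],0],
  [[-0.633,-0.362,0.993],[2.1,1.9,17.6],0],
  [[-0.633,-0.362,0.993],[2.1,1.9,17.6],0],
  [[-0.633,-0.362,0.993],[2.1,1.9,17.6],0],
  [[-0.633,-0.362,0.993],[2.1,1.9,17.6],0],
  [[-0.633,-0.362,0.993],[2.1,1.9,17.6],0],
  [[-0.633,-0.362,0.993],[2.1,1.9,17.6],0],
  [[-0.633,-0.362,0.993],[2.1,1.9,17.6],0],
  [[-0.633,-0.362,0.993],[2.1,1.9,17.6],0],
  [[-0.633,-0.362,0.993],[2.1,1.9,17.6],0],
  [[-0.633,-0.362,0.993],[2.1,1.9,17.6],0],
  [[-0.633,-0.362,0.993],[2.1,1.9,17.6],0],
  [[-0.633,-0.362,0.993],[2.1,1.9,17.6],0],
])

```text
time: 6.15
tool_pos: [0.5044, -0.1057, 0.1247]
tool_rot: [0.34, 0.933, 0.109, 0.04]
contact_force: [-0.3, 0.5, -0.0]
gripper_width: 0.502
grasp_force: 0.0
```

```bash
cat >> h.py <<'E'
CO=np.array([.5245,-.1885,.02]); RC=rz(-1.337)*R.from_euler('y',-40,degrees=True)
RG=R.from_matrix(np.c_[[0,1,0],[1,0,0],[0,0,-1]]) # cassette->tool
E
python3 - <<'E'
from h import *
print(tool()[0],manip.state()['joint_pos'].round(2),manip.state()['gripper_width'])
delta(CO+RC.apply([0,0,.135]),RC*RG)
p=shot('wrist','w3.png')
for l in 'cassette cassette_face cassette_top'.split(): print(l,pt(p,l,1))
for q in [(0,0,0),(4.5,0,42.5),(0,0,85)]: print(CO+RC.apply(np.array(q)/1e3))
E
```

```text
[ 0.5043893  -0.10572491  0.12470676] [-0.03 -0.13  2.12 -0.78  1.09  1.66] 0.5017018013386703
turn [-0.0, 0.0, -0.0] shift_cm [0.04, -0.21, -0.0] rows>= 0.0
cassette [(0.63, [0.527, -0.1887, 0.0203])]
cassette_face [(0.73, [0.5167, -0.1601, 0.0557])]
cassette_top [(0.73, [0.5133, -0.1302, 0.0862])]
[ 0.5245 -0.1885  0.02  ]
[ 0.51896969 -0.16527817  0.05544943]
[ 0.51184214 -0.13534951  0.08511378]
```

View pics/w3.png

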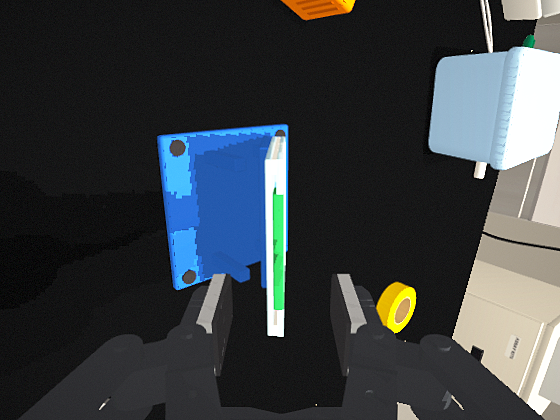

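The cassette edge (x≈268–284) stands centred between the open fingers (232, 331) and parallel to the pads. Advance and close.

Emit:
apply_moves([
  [[0,0,0],[0,-0.1,3],0],
  [[0,0,0],[0,-0.1,5],0],
  [[0,0,0],[0,-0.1,6.3],0],
  [[0,0,0],[0,-0.1,6.3],0],
  [[0,0,0],[0,-0.1,6.3],0.6],
  [[0,0,0],[0,-0.1,6.3],1],
  [[0,0,0],[0,-0.1,6.3],1],
  [[0,0,0],[0,-0.1,6.3],1],
  [[0,0,0],[0,-0.1,6.3],1],
  [[0,0,0],[0,-0.1,6.3],1],
])

```text
time: 7.35
tool_pos: [0.5142, -0.1436, 0.0763]
tool_rot: [0.34, 0.933, 0.11, 0.04]
contact_force: [-1.1, 5.7, 6.0]
gripper_width: 0.096
grasp_force: 60.5
```

Emit:
apply_moves([
  [[0,0,0],[0,0.3,-2.5],1],
  [[0,0,0],[0,1.5,-6],1],
  [[0,0,0],[0,3,-9],1],
  [[0,0,0],[0,5,-12],1],
  [[0,0,0],[0,8,-14],1],
  [[0,0,0],[0,8,-14],1],
  [[0,0,0],[0,8,-14],1],
])

```text
time: 8.05
tool_pos: [0.5068, -0.116, 0.234]
tool_rot: [0.339, 0.933, 0.109, 0.04]
contact_force: [0.4, 0.1, -1.8]
gripper_width: 0.091
grasp_force: 59.1
```

```bash
python3 - <<'E'
from h import *
s=manip.state();print(tool()[0],s['joint_pos'].round(2),s['gripper_width'],s['contact_force'])
cx,cy,ya=CELL
delta(np.array([cx,cy,0])+rz(ya).apply([-.0125,0,.20]),down(ya))
E
```

```text
[ 0.50680149 -0.11603908  0.23399251] [-0.06 -0.27  2.04 -0.71  1.23  1.48] 0.0908059056889095 [ 0.37225999  0.09939951 -1.83249694]
turn [0.576, 0.491, -1.35] shift_cm [4.13, -24.88, -16.41] rows>= 10.3
```

Emit:
apply_moves([
  [[0.058,0.049,-0.135],[0.4,-2.5,-1.6],1],
  [[0.115,0.098,-0.27],[0.8,-5,-3.3],1],
  [[0.173,0.147,-0.405],[1.2,-7.5,-4.9],1],
  [[0.23,0.196,-0.54],[1.6,-10,-6.6],1],
  [[0.288,0.245,-0.675],[2,-12.4,-8.2],1],
  [[0.346,0.295,-0.81],[2.4,-15,-9.9],1],
  [[0.403,0.344,-0.945],[2.8,-17.4,-11.5],1],
  [[0.46,0.393,-1.08],[3.3,-19.9,-13.1],1],
  [[0.518,0.442,-1.215],[3.7,-22.4,-14.8],1],
  [[0.576,0.491,-1.35],[4.1,-24.9,-16.4],1],
  [[0.576,0.491,-1.35],[4.1,-24.9,-16.4],1],
  [[0.576,0.491,-1.35],[4.1,-24.9,-16.4],1],
  [[0.576,0.491,-1.35],[4.1,-24.9,-16.4],1],
  [[0.576,0.491,-1.35],[4.1,-24.9,-16.4],1],
])

```text
time: 9.45
tool_pos: [0.4776, 0.1811, 0.1985]
tool_rot: [-0.0, 0.681, 0.733, -0.001]
contact_force: [0.1, -0.5, -1.2]
gripper_width: 0.094
grasp_force: 59.1
```

```bash
python3 - <<'E'
from h import *
cx,cy,ya=CELL
C=lambda X:(rz(-ya).apply(np.array(X)-[cx,cy,0])*1e3).round(1).tolist()
print('tcp',C(tool()[0]), tool()[1].as_matrix().round(3).tolist())
for n in('wrist','side','top'):
    p=shot(n,'h_%s.png'%n)
    for l in 'cassette cassette_face cassette_top cell cell_seat cell_stop cell_rail'.split():
        print(n,l,[(a,C(b)) for a,b in pt(p,l,1)])
E
```

```text
tcp [-13.6, -0.4, 198.5] [[-0.073, 0.997, -0.002], [0.997, 0.073, -0.001], [-0.001, -0.002, -1.0]]
wrist cassette [(0.94, [-12.4, -0.2, 126.6])]
wrist cassette_face []
wrist cassette_top [(0.76, [-14.9, 2.3, 211.2])]
wrist cell [(0.75, [-0.7, -0.4, 2.9])]
wrist cell_seat [(0.6, [-12.7, 1.0, 126.1])]
wrist cell_stop [(0.58, [-1.7, 54.2, 31.5])]
wrist cell_rail []
side cassette [(0.67, [-17.1, 2.2, 125.2])]
side cassette_face [(0.72, [-7.6, 1.5, 173.2])]
side cassette_top [(0.52, [-12.8, -2.1, 208.3])]
side cell [(0.91, [5.4, 2.6, -1.8])]
side cell_seat [(0.65, [-0.8, 0.4, 7.8])]
side cell_stop [(0.81, [2.1, 57.1, 32.0])]
side cell_rail [(0.86, [-21.8, -2.1, 40.8])]
top cassette [(0.56, [-15.0, -0.1, 128.4])]
top cassette_face []
top cassette_top [(0.38, [195.8, -250.9, 18.0])]
top cell [(0.82, [-3.5, 1.3, -0.3])]
top cell_seat [(0.93, [-4.0, -2.4, 12.4])]
top cell_stop [(0.96, [4.0, 53.5, 29.9])]
top cell_rail [(0.75, [-23.6, 4.9, 40.5])]
```

View pics/h_wrist.png

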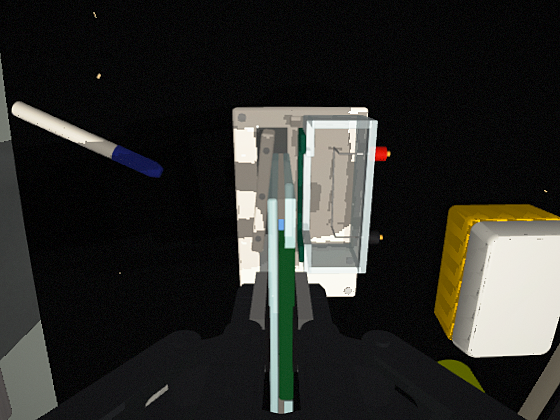

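The wrist view shows the held cassette square with the cell, above the slot between rail (x≈262) and gasket (x≈300). Refit the cell from its corners here.

```bash
python3 - <<'E'
from h import *
from scipy.optimize import least_squares
p=shot('wrist')
pix=np.array([(233,107),(368,108),(356,297),(378,119),(366,273)])
X=np.array([(-54,66,10),(58,66,10),(58,-112,10),(54,60,58),(54,-60,58)])/1000
def T(v,X): return rz(v[2]).apply(X)+[v[0],v[1],0]
f=lambda v:(proj(p,T(v,X))-pix).ravel()
r=least_squares(f,CELL,loss='soft_l1');print(r.x,f(r.x).reshape(-1,2).round(1).tolist())
v=r.x
# predicted cassette corners, origin at tool-72mm
q,rt=tool(); Rc=rt*RG.inv()
for dy in(0,.003):
  o=q+rt.apply([dy,0,.072])
  print(dy,proj(p,o+Rc.apply(np.array([(-4.5,-50,85),(-4.5,50,85),(4.5,50,85),(-4.5,50,0),(4.5,50,0)])/1e3)).round(0).tolist())
print('gasket edge',proj(p,T(v,np.array([(0,50,58),(0,-50,58)])/1e3)).round(0).tolist())
print('tcp in cell',rz(-v[2]).apply(q-[v[0],v[1],0]))
im=cv2.imread('pics/h_wrist.png')[100:310,220:390]
cv2.imwrite('pics/hc.png',cv2.resize(im,None,fx=2.8,fy=2.8,interpolation=cv2.INTER_CUBIC))
E
```

```text
[0.49187069 0.18377272 0.07666298] [[-0.6, 0.4], [1.1, -0.7], [-0.4, -0.3], [0.0, 1.0], [0.0, -0.4]]
0 [[272.0, 432.0], [268.0, 200.0], [297.0, 199.0], [274.0, 153.0], [290.0, 153.0]]
0.003 [[272.0, 426.0], [268.0, 190.0], [297.0, 190.0], [274.0, 147.0], [290.0, 147.0]]
gasket edge [[301.0, 134.0], [299.0, 262.0]]
tcp in cell [-0.01373176 -0.00118762  0.19964942]
```

View pics/hc.png

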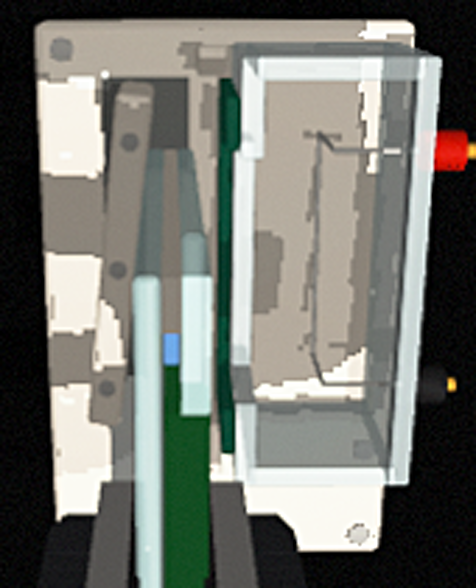

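```bash
sed -i 's/^CELL=.*/CELL=(.4917,.1833,.0755)/' h.py; python3 - <<'E'
from h import *
cx,cy,ya=CELL
for z in(.115,.084): delta(np.array([cx,cy,0])+rz(ya).apply([-.008,0,z]),down(ya))
E
```

```text
turn [-0.001, 0.0, -0.001] shift_cm [0.08, 0.56, 8.46] rows>= 1.7
turn [-0.001, 0.0, -0.001] shift_cm [0.08, 0.56, 11.56] rows>= 2.3
```

Emit:
apply_moves([
  [[0,0,0],[0.1,0.6,2],1],
  [[0,0,0],[0.1,0.6,5],1],
  [[0,0,0],[0.1,0.6,7],1],
  [[0,0,0],[0.1,0.6,8],1],
  [[0,0,0],[0.1,0.6,8.5],1],
  [[0,0,0],[0.1,0.6,9],1],
  [[0,0,0],[0.1,0.6,9.5],1],
  [[0,0,0],[0.1,0.6,9.5],1],
])

```text
time: 11.5
tool_pos: [0.4842, 0.1829, 0.1047]
tool_rot: [0.0, 0.68, 0.733, -0.0]
contact_force: [-0.9, -0.0, -2.4]
gripper_width: 0.094
grasp_force: 59.1
```

Emit:
apply_moves([
  [[0,0,0],[0,0,0.5],1],
  [[0,0,0],[0,0,1],1],
  [[0,0,0],[0,0,1.5],1],
  [[0,0,0],[0,0,1.9],1],
  [[0,0,0],[0,0,1.9],1],
])

```text
time: 12.0
tool_pos: [0.4835, 0.1828, 0.0846]
tool_rot: [-0.0, 0.68, 0.733, -0.001]
contact_force: [-0.9, -0.6, -2.4]
gripper_width: 0.095
grasp_force: 59.1
```

Emit:
apply_moves([
  [[0,0,0],[0,0,0.1],1],
  [[0,0,0],[0,0,0.2],1],
  [[0,0,0],[0,0,0.3],1],
  [[0,0,0],[0,0,0.3],1],
])

```text
time: 12.4
tool_pos: [0.4841, 0.1829, 0.0826]
tool_rot: [-0.0, 0.68, 0.733, -0.0]
contact_force: [0.3, -0.1, -2.3]
gripper_width: 0.097
grasp_force: 59.1
```

Emit:
apply_moves([
  [[0,0,0],[0,0,0.1],1],
  [[0,0,0],[0,0,0.15],1],
  [[0,0,0],[0,0,0.15],1],
])

```text
time: 12.7
tool_pos: [0.4845, 0.1829, 0.0823]
tool_rot: [0.0, 0.68, 0.733, -0.0]
contact_force: [-2.4, -0.2, 4.5]
gripper_width: 0.095
grasp_force: 60.2
```

Emit:
apply_moves([
  [[0,0,0],[0,0,-0.05],1],
  [[0,0,0],[0,0.1,-0.05],1],
  [[0,0,0],[0,0.2,-0.05],1],
  [[0,0,0],[0,0.2,-0.05],1],
])

```text
time: 13.1
tool_pos: [0.4854, 0.183, 0.0823]
tool_rot: [-0.001, 0.68, 0.733, -0.002]
contact_force: [-6.4, -0.6, 6.7]
gripper_width: 0.095
grasp_force: 60.4
```

Emit:
apply_moves([
  [[0,0,0],[0,-0.05,-0.05],1],
  [[0,0,0],[0,-0.05,-0.05],0.7],
  [[0,0,0],[0,-0.05,-0.05],0.5],
  [[0,0,0],[0,-0.05,-0.05],0.3],
  [[0,0,0],[0,-0.05,-0.05],0.2],
  [[0,0,0],[0,-0.05,-0.05],0.2],
])

```text
time: 13.7
tool_pos: [0.4857, 0.183, 0.0821]
tool_rot: [0.0, 0.68, 0.733, -0.0]
contact_force: [0.4, -0.3, 0.3]
gripper_width: 0.399
grasp_force: 0.0
```

```bash
cat >> h.py <<'E'
def C(X): return (rz(-CELL[2]).apply(np.array(X)-[CELL[0],CELL[1],0])*1e3).round(1).tolist()
E
python3 - <<'E'
from h import *
s=manip.state();print(C(tool()[0]),s['contact_force'],s['grasp_force'],s['gripper_width'])
for n in('side','wrist'):
    p=shot(n,'r_%s.png'%n)
    for l in 'cassette cassette_face cassette_top'.split():
        print(n,l,[(a,C(b)) for a,b in pt(p,l,1)])
E
```

```text
[-6.0, 0.2, 82.1] [ 0.40818715 -0.29303121  0.32839724] 0.0 0.3990594834100244
side cassette [(0.68, [-7.9, 1.0, 6.9])]
side cassette_face [(0.61, [1.0, 6.2, 56.7])]
side cassette_top [(0.63, [-7.7, -1.1, 96.3])]
wrist cassette [(0.81, [-4.3, -2.9, 9.1])]
wrist cassette_face []
wrist cassette_top [(0.64, [-6.6, 3.1, 96.3])]
```

Emit:
apply_moves([
  [[0,0,0],[0,0,-1.5],0.2],
  [[0,0,0],[0,0,-4],0.2],
  [[0,0,0],[0,0,-8],0.2],
  [[0,0,0],[0,0,-13],0.2],
  [[0,0,0],[0,0,-17],0.2],
  [[0,0,0],[0,0,-17],0.2],
])

```text
time: 14.7
tool_pos: [0.4892, 0.1839, 0.2619]
tool_rot: [0.004, 0.68, 0.733, 0.006]
contact_force: [0.0, -0.2, 0.8]
gripper_width: 0.393
grasp_force: 0.0
```

```bash
python3 - <<'E'
from h import *
p=shot('wrist','r2.png')
for l in 'cassette cassette_face cassette_top'.split(): print(l,[(a,C(b)) for a,b in pt(p,l,1)])
delta([.60,-.16,.28],down(-.22))
im=cv2.imread('pics/r2.png')[60:340,180:420]
cv2.imwrite('pics/r2c.png',cv2.resize(im,None,fx=2,fy=2,interpolation=cv2.INTER_CUBIC))
E
```

```text
cassette [(0.95, [-1.4, 1.9, 8.9])]
cassette_face [(0.77, [-5.6, 7.5, 58.9])]
cassette_top [(0.8, [-7.2, 3.8, 98.5])]
turn [-0.002, 0.001, 0.294] shift_cm [-35.06, 8.91, -2.87] rows>= 7.3
```

View pics/r2c.png

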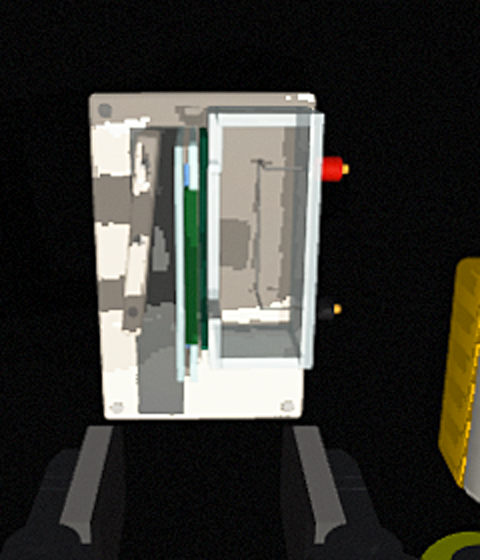

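The cassette stands upright, parallel to and just in front of the gasket (crop x≈180–200, rows 130–380). On to the wedge.

Emit:
apply_moves([
  [[0,0,0.294],[-35,8.9,-2.9],0.2],
  [[0,0,0.294],[-35,8.9,-2.9],0.2],
  [[0,0,0.294],[-35,8.9,-2.9],0.2],
  [[0,0,0.294],[-35,8.9,-2.9],0.2],
  [[0,0,0.294],[-35,8.9,-2.9],0.2],
  [[0,0,0.294],[-35,8.9,-2.9],0.2],
  [[0,0,0.294],[-35,8.9,-2.9],0.2],
  [[0,0,0.294],[-35,8.9,-2.9],0.2],
  [[0,0,0.294],[-35,8.9,-2.9],0.2],
  [[0,0,0.294],[-35,8.9,-2.9],0.2],
  [[0,0,0.294],[-35,8.9,-2.9],0.2],
])

```text
time: 16.0
tool_pos: [0.6, -0.1575, 0.2805]
tool_rot: [-0.001, 0.78, 0.626, -0.001]
contact_force: [0.2, 0.9, -0.1]
gripper_width: 0.402
grasp_force: 0.0
```

```bash
python3 - <<'E'
from h import *
print(tool()[0])
p=shot('wrist','w4.png')
for l in 'wedge wedge_tip screw_can'.split(): print(l,pt(p,l,1))
s=manip.silhouettes(p,'wedge')[0]
c,_=cv2.findContours(s['pixels'].astype('uint8'),0,2); c=max(c,key=cv2.contourArea)
print(s['score'],cv2.approxPolyDP(c,2.5,True)[:,0].tolist())
im=cv2.imread('pics/w4.png'); x,y,w_,h_=cv2.boundingRect(c); print(x,y,w_,h_)
x0,y0=max(x-25,0),max(y-25,0)
cv2.imwrite('pics/w4c.png',cv2.resize(im[y0:y0+h_+50,x0:x0+w_+50],None,fx=2.5,fy=2.5,interpolation=cv2.INTER_CUBIC)); print(x0,y0)
E
```

```text
[ 0.59997364 -0.157471    0.28045065]
wedge [(0.61, [0.6695, -0.1784, -0.0002])]
wedge_tip [(0.81, [0.7067, -0.0584, 0.0206])]
screw_can [(0.83, [0.6763, -0.03, 0.006])]
0.58 [[376, 42], [368, 42], [359, 49], [355, 60], [342, 147], [342, 190], [349, 200], [363, 201], [368, 196]]
342 42 36 160
317 17
```

View pics/w4c.png

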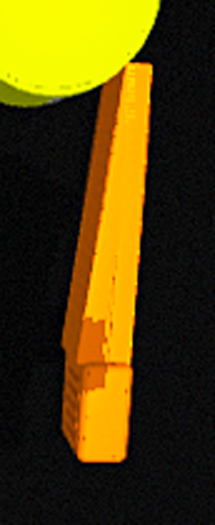

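```bash
python3 - <<'E'
from h import *
from scipy.optimize import least_squares
p=shot('wrist')
pix=np.array([(78,365),(131,365),(126,461),(82,461),(152,64),(133,64)])/2.5+[317,17]
X=np.array([(-10,20,46),(10,20,46),(10,-20,46),(-10,-20,46),(10,130,40),(0,130,40)])/1000
def T(v,X): return rz(v[2]).apply(X)+[v[0],v[1],0]
f=lambda v:(proj(p,T(v,X))-pix).ravel()
r=least_squares(f,[.672,-.179,-.22],loss='soft_l1');v=r.x;print(v,f(v).reshape(-1,2).round(1).tolist(),T(v,np.array([[5,130,20]])/1e3))
for z in(.10,.036): delta(T(v,np.array([[0,-.005,z]]))[0],down(v[2]))
E
```

```text
[ 0.67397792 -0.18295369 -0.2275215 ] [[2.0, -0.4], [1.0, -0.2], [-0.3, 0.3], [-2.3, 0.1], [0.6, 0.2], [-2.7, -0.1]] [[ 0.70817233 -0.05743181  0.02      ]]
turn [-0.0, 0.001, 0.009] shift_cm [-1.28, 7.7, 18.15] rows>= 4.0
turn [-0.0, 0.001, 0.009] shift_cm [-1.28, 7.7, 24.55] rows>= 5.2
```

The wedge's grip spans crop (80,365)–(128,461), tip at (145,64) just beside the can; fit residuals are ~2 px. Descend, grip and lift straight up.

Emit:
apply_moves([
  [[0,0,0.009],[-1.3,7.7,5],-0.1],
  [[0,0,0.009],[-1.3,7.7,10],-0.1],
  [[0,0,0.009],[-1.3,7.7,15],-0.1],
  [[0,0,0.009],[-1.3,7.7,19],-0.1],
  [[0,0,0.009],[-1.3,7.6,22],-0.1],
  [[0,0,0.009],[-1.3,7.6,24.5],-0.1],
  [[0,0,0.009],[-1.3,7.6,24.5],-0.1],
  [[0,0,0.009],[-1.3,7.6,24.5],0.4],
  [[0,0,0.009],[-1.3,7.6,24.5],0.6],
  [[0,0,0.009],[-1.3,7.6,24.5],1],
  [[0,0,0.009],[-1.3,7.6,24.5],1],
  [[0,0,0.009],[-1.3,7.6,24.5],1],
  [[0,0,0.009],[-1.3,7.6,24.5],1],
])

```text
time: 17.6
tool_pos: [0.6738, -0.1894, 0.0397]
tool_rot: [0.002, 0.783, 0.622, 0.001]
contact_force: [-0.6, 1.1, 7.2]
gripper_width: 0.223
grasp_force: 62.9
```

Emit:
apply_moves([
  [[0,0,0],[0,0,-1],1],
  [[0,0,0],[0,0,-3],1],
  [[0,0,0],[0,0,-6],1],
  [[0,0,0],[0,0,-10],1],
  [[0,0,0],[0,0,-14],1],
  [[0,0,0],[0,0,-14],1],
  [[0,0,0],[0,0,-14],1],
])

```text
time: 18.3
tool_pos: [0.6723, -0.1888, 0.1783]
tool_rot: [0.001, 0.783, 0.622, 0.0]
contact_force: [-0.9, -0.3, -2.0]
gripper_width: 0.22
grasp_force: 62.0
```

```bash
python3 - <<'E'
from h import *
s=manip.state();q,rt=tool();print(q,s['contact_force'],s['gripper_width'])
for n in('wrist','side','top'):
    p=shot(n,'l_%s.png'%n)
    for l in('wedge','wedge_tip'):
        for d in manip.spot_point(p,l)[:1]: print(n,l,d['score'],(rt.inv().apply(w(p,d['location'])-q)*1e3).round(1))
    if n=='wrist': print('can',pt(p,'screw_can'))
cx,cy,ya=CELL
for Y,z in((-.198,.12),(-.198,.052)): delta(np.array([cx,cy,0])+rz(ya).apply([-.0215,Y,z]),down(ya))
E
```

```text
[ 0.67230724 -0.18882977  0.17827509] [-0.94495938 -0.33444553 -2.02050582] 0.21972867641852387
wrist wedge 0.95 [ 8.1 -2.  43.1]
wrist wedge_tip 0.38 [ 8.7 -2.9 40.5]
can []
side wedge 0.66 [10.   1.4 40.5]
top wedge_tip 0.84 [141.2   2.2  25.7]
turn [-0.001, 0.0, -0.304] shift_cm [12.6, -22.07, 5.59] rows>= 5.2
turn [-0.001, 0.0, -0.304] shift_cm [12.61, -22.06, 12.39] rows>= 5.7
```

Emit:
apply_moves([
  [[0,0,-0.04],[1.6,-2.8,0],1],
  [[0,0,-0.09],[3.8,-6.6,0],1],
  [[0,0,-0.14],[6,-10.5,0],1],
  [[0,0,-0.19],[8.2,-14.4,0],1],
  [[0,0,-0.25],[10.4,-18.2,0],1],
  [[0,0,-0.304],[12.6,-22.1,0],1],
  [[0,0,-0.304],[12.6,-22.1,0],1],
  [[0,0,-0.304],[12.6,-22.1,3],1],
  [[0,0,-0.304],[12.6,-22.1,6],1],
  [[0,0,-0.304],[12.6,-22.1,9],1],
  [[0,0,-0.304],[12.6,-22.1,12],1],
  [[0,0,-0.304],[12.6,-22.1,12.4],1],
  [[0,0,-0.304],[12.6,-22.1,12.4],1],
])

```text
time: 20.1
tool_pos: [0.485, -0.016, 0.0521]
tool_rot: [-0.001, 0.68, 0.733, -0.001]
contact_force: [-0.4, -0.6, -0.6]
gripper_width: 0.22
grasp_force: 62.0
```

```bash
python3 - <<'E'
from h import *
s=manip.state();q,rt=tool();print(C(q),s['contact_force'],rt.as_matrix().round(3).tolist())
for n in('wrist','side','top'):
    p=shot(n,'m_%s.png'%n)
    for l in('wedge','wedge_tip','cell_snug','cassette_top','cassette'): print(n,l,[(a,C(b)) for a,b in pt(p,l,1)])
im=cv2.imread('pics/m_wrist.png')
cv2.imwrite('pics/mc.png',cv2.resize(im[60:320,160:420],None,fx=2.2,fy=2.2,interpolation=cv2.INTER_CUBIC))
E
```

```text
[-21.7, -198.3, 52.1] [-0.37611149 -0.64514738 -0.59256489] [[-0.075, 0.997, -0.002], [0.997, 0.075, -0.0], [-0.0, -0.002, -1.0]]
wrist wedge []
wrist wedge_tip []
wrist cell_snug [(0.63, [-156.6, -246.8, -1.8])]
wrist cassette_top []
wrist cassette []
side wedge [(0.43, [-16.1, -190.2, 18.0])]
side wedge_tip []
side cell_snug [(0.57, [-17.9, -82.9, 12.1])]
side cassette_top []
side cassette [(0.47, [2.0, 1.8, -2.1])]
top wedge [(0.57, [-27.5, -190.3, 13.1])]
top wedge_tip [(0.59, [-19.3, -60.6, 28.0])]
top cell_snug [(0.7, [-18.3, -89.0, 4.0])]
top cassette_top [(0.76, [-6.5, -0.4, 95.6])]
top cassette [(0.85, [-5.0, 4.5, 12.8])]
```

View pics/mc.png

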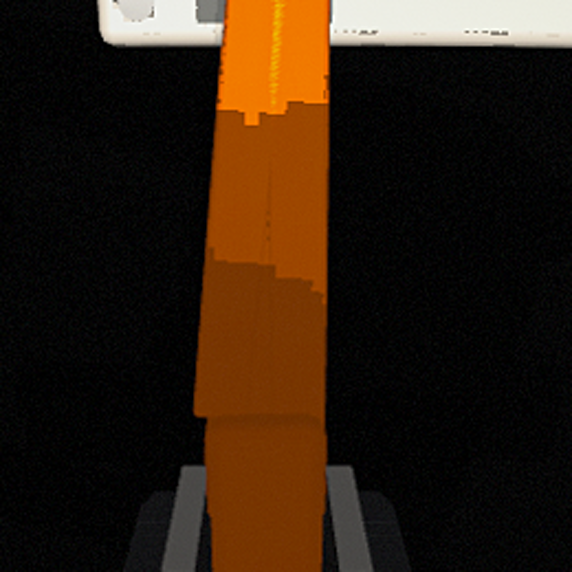

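The wedge is held straight (its straight face at crop x≈327 runs parallel to the tool axis) with the tip over the base end. Slide in, watching the force.

Emit:
apply_moves([
  [[0,0,0],[1,0,0],1],
  [[0,0,0],[2,0,0],1],
  [[0,0,0],[3,0,0],1],
  [[0,0,0],[4,0,0],1],
  [[0,0,0],[5,0,0],1],
  [[0,0,0],[5,0,0],1],
])

```text
time: 21.6
tool_pos: [0.481, 0.0354, 0.0521]
tool_rot: [-0.0, 0.679, 0.734, -0.0]
contact_force: [-0.4, -0.5, -1.1]
gripper_width: 0.22
grasp_force: 61.9
```

Emit:
apply_moves([
  [[0,0,0],[0.6,0,0],1],
  [[0,0,0],[1.2,0.1,0],1],
  [[0,0,0],[1.8,0.1,0],1],
  [[0,0,0],[2.3,0.1,0],1],
  [[0,0,0],[2.8,0.1,0],1],
  [[0,0,0],[2.8,0.1,0],1],
])

```text
time: 22.2
tool_pos: [0.48, 0.0625, 0.0522]
tool_rot: [-0.0, 0.68, 0.734, -0.0]
contact_force: [-0.8, 0.3, -1.9]
gripper_width: 0.224
grasp_force: 61.9
```

Emit:
apply_moves([
  [[0,0,0],[0.4,0.03,0.1],1],
  [[0,0,0],[0.8,0.06,0.15],1],
  [[0,0,0],[1.2,0.09,0.15],1],
  [[0,0,0],[1.5,0.1,0.15],1],
  [[0,0,0],[1.5,0.1,0.15],1],
])

```text
time: 22.7
tool_pos: [0.4802, 0.0774, 0.0508]
tool_rot: [0.0, 0.68, 0.733, -0.0]
contact_force: [0.5, 0.4, -1.4]
gripper_width: 0.22
grasp_force: 61.8
```

Emit:
apply_moves([
  [[0,0,0],[0.3,0,0],1],
  [[0,0,0],[0.6,0,0],1],
  [[0,0,0],[0.9,0,0],1],
  [[0,0,0],[0.9,0,0],1],
])

```text
time: 23.1
tool_pos: [0.4798, 0.086, 0.051]
tool_rot: [0.001, 0.68, 0.733, -0.0]
contact_force: [1.3, -3.1, -1.7]
gripper_width: 0.224
grasp_force: 61.8
```

Emit:
apply_moves([
  [[0,0,0],[0.2,0,0.1],1],
  [[0,0,0],[0.4,0,0.12],1],
  [[0,0,0],[0.6,0,0.12],1],
  [[0,0,0],[0.6,0,0.12],1],
])

```text
time: 23.5
tool_pos: [0.4796, 0.0912, 0.05]
tool_rot: [0.001, 0.68, 0.733, -0.0]
contact_force: [1.2, -5.8, -0.3]
gripper_width: 0.224
grasp_force: 61.9
```

Emit:
apply_moves([
  [[0,0,0],[0.2,0,0],1],
  [[0,0,0],[0.4,0,0],1],
  [[0,0,0],[0.6,0,0],1],
  [[0,0,0],[0.6,0,0],1],
])

```text
time: 23.9
tool_pos: [0.4796, 0.096, 0.0503]
tool_rot: [0.002, 0.68, 0.733, -0.001]
contact_force: [1.6, -12.2, 1.9]
gripper_width: 0.217
grasp_force: 62.1
```

Emit:
apply_moves([
  [[0,0,0],[0.15,0,0],1],
  [[0,0,0],[0.3,0,0],1],
  [[0,0,0],[0.45,0,0],1],
  [[0,0,0],[0.45,0,0],1],
])

```text
time: 24.3
tool_pos: [0.4796, 0.0993, 0.0506]
tool_rot: [0.004, 0.68, 0.733, -0.002]
contact_force: [0.5, -17.4, 2.3]
gripper_width: 0.222
grasp_force: 62.2
```

```bash
python3 - <<'E'
from h import *
s=manip.state();q,rt=tool();print(C(q),s['contact_force'])
for n in('side','top','wrist'):
    p=shot(n,'e_%s.png'%n)
    for l in('wedge','wedge_tip','cassette_face','cassette_top','cassette'): print(n,l,[(a,C(b)) for a,b in pt(p,l,1)])
E
```

```text
[-18.4, -82.8, 50.6] [  0.47983128 -17.44796981   2.33488685]
side wedge [(0.54, [-14.9, -77.8, 11.5])]
side wedge_tip []
side cassette_face []
side cassette_top [(0.6, [1.3, 3.8, -3.1])]
side cassette []
top wedge [(0.31, [1.9, 2.5, 52.6])]
top wedge_tip [(0.6, [-16.5, 57.0, 28.4])]
top cassette_face [(0.55, [2.5, 0.3, 53.8])]
top cassette_top [(0.47, [-4.3, 0.4, 96.1])]
top cassette [(0.48, [1.5, 56.6, 28.5])]
wrist wedge [(0.87, [-23.8, -72.8, 10.0])]
wrist wedge_tip []
wrist cassette_face []
wrist cassette_top [(0.97, [-5.2, 5.4, 95.6])]
wrist cassette [(0.82, [-1.5, 4.0, 9.2])]
```

Emit:
apply_moves([
  [[0,0,0],[0,0,0],0.5],
  [[0,0,0],[0,0,0],0.2],
  [[0,0,0],[0,0,0],0.1],
  [[0,0,0],[0,0,0],0.1],
  [[0,0,0],[0,0,-2],0.1],
  [[0,0,0],[0,0,-6],0.1],
  [[0,0,0],[-3,0,-11],0.1],
  [[0,0,0],[-6,0,-16],0.1],
  [[0,0,0],[-6,0,-18],0.1],
  [[0,0,0],[-6,0,-18],0.1],
])

```text
time: 26.2
tool_pos: [0.4858, 0.0418, 0.2363]
tool_rot: [0.004, 0.68, 0.733, 0.003]
contact_force: [-0.3, 0.7, 0.4]
gripper_width: 0.451
grasp_force: 0.0
```

```bash
python3 - <<'E'
from h import *
s=manip.state();q,rt=tool();print(C(q),s['contact_force'],s['grasp_force'])
for n in('side','top','wrist'):
    p=shot(n,'f_%s.png'%n)
    for l in('wedge','wedge_tip','cassette_face','cassette_top','cassette'): print(n,l,[(a,C(b)) for a,b in pt(p,l,1)])
cv2.imwrite('pics/fc.png',cv2.resize(cv2.imread('pics/f_wrist.png'),(800,600)))
E
```

```text
[-16.6, -140.6, 236.3] [-0.26011913  0.66014431  0.43952253] 0.0
side wedge [(0.48, [-13.9, -75.7, 12.4])]
side wedge_tip [(0.65, [-12.2, 53.8, 34.5])]
side cassette_face [(0.47, [-5.5, -0.4, 93.1])]
side cassette_top [(0.47, [-4.6, -2.6, 93.6])]
side cassette [(0.52, [-5.6, 3.1, 5.1])]
top wedge [(0.81, [-21.9, -76.0, 10.4])]
top wedge_tip [(0.75, [-12.5, 56.2, 28.5])]
top cassette_face [(0.66, [-1.5, 0.1, 47.4])]
top cassette_top []
top cassette [(0.46, [-3.5, 4.7, 10.1])]
wrist wedge [(0.64, [-20.4, -72.7, 9.4])]
wrist wedge_tip []
wrist cassette_face [(0.79, [-1.3, 2.6, 55.4])]
wrist cassette_top []
wrist cassette [(0.62, [-2.6, 1.2, 8.7])]
```

Cassette and wedge both measure within tolerance: wedge y about −75 mm, cassette upright at the seat. Handing in.

```bash
python3 -c "
from plant import manip
print(manip.job_done())"
```

```text
the job is handed in; nothing more can be done
None
```

The cassette stands upright against the gasket between the end stops, and the wedge is pushed home about 10 mm past snug with 17 N. I handed the job in at about 26 s; it gave no verdict, and the final positions come from the vision networks' measurements rather than a viewed picture. The arm met no obstacle near the can, beaker or tip box, but I did not re-measure where they stand.

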